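# Load the polishing arbor

## Task

Take the arbor by its wooden handle, thread its steel shaft through all three polishing wheels where they stand in the wooden slot rack, lift them off together as a stack on the shaft, and lay the loaded arbor in the two vees of the green stand, handle in the wide vee and shaft tip in the narrow one, with the wheels hanging between. The wheels are soft-faced: feel your way in gently, never ram them, do not touch them with the fingers, and leave the other things on the bench where they are.

Things in the scene. Friction and masses are not known exactly. Their poses are not given: they have to be found in the camera images.
- arbor: The arbor: round wooden handle, 26 mm diameter, and a steel shaft out of its front. Origin on the handle's axis, y axis along it towards the shaft: handle y = -60 to +50 mm, 20 mm diameter shoulder +50 to +58, then the 10 mm shaft to the blunt tip at +171 (last 1.5 mm is 8 mm thick). About 350 g, balanced near y = +22. Lies level in a rest, axis 45 mm above the table. This is the pose of the handle alone.
- arbor_grip (a point): Where to grip the handle from above: on its axis, at the arbor's y = +18 mm. The rest's two vees hold the handle at y = -42 and +42 mm, it is free between y = -36 and +36 mm.
- arbor_pivot (a point): The handle's front end on its axis (arbor's y = +50 mm), where the shaft sits loosely: about this point the shaft is cocked left or right (about z, never up or down) by up to 0.09 rad (5 degrees), so its tip is up to 11 mm off the handle's axis towards +x or -x, differently every time and not shown by any pose. Friction holds the cock; about 0.7 N at the tip shifts it.
- wheel_a: A cork polishing wheel of 70 mm diameter and 14 mm thick with a 13 mm bore through the middle, standing on edge in one of the rack's three slots. Origin at the centre of the bore (35 mm above the slot floor, so 45 mm above the table), bore along its y axis. 40 g (hidden: 0.8 to 1.3 times).
- wheel_b: A grey felt polishing wheel of 70 mm diameter and 14 mm thick with a 13 mm bore through the middle, standing on edge in one of the rack's three slots. Origin at the centre of the bore (35 mm above the slot floor, so 45 mm above the table), bore along its y axis. 40 g (hidden: 0.8 to 1.3 times).
- wheel_c: A cork polishing wheel of 70 mm diameter and 14 mm thick with a 13 mm bore through the middle, standing on edge in one of the rack's three slots. Origin at the centre of the bore (35 mm above the slot floor, so 45 mm above the table), bore along its y axis. 40 g (hidden: 0.8 to 1.3 times).
- rack: Fixed wooden slot rack, 85 (x) by 80 (y) by 50 mm tall, origin under its centre on the table, y axis along the row of wheels. Slots 16.5 mm wide at y = -24, 0, +24 mm, floor at 10 mm; the wheels have 1.5 mm of play sideways (x). Slot walls, 7.5 mm thick at y = -36, -12, 12, 36, stand only at the sides: a channel x = -20 to +20 mm is open end to end and upwards for shaft and shoulder. Wheels come out upwards.
- rack_mouth (a point): Middle of the rack's -y end (the robot's right) at bore height: rack's x = 0, y = -40 mm, 45 mm above the table. The shaft goes in here along the rack's +y.
- stand: Fixed green stand, base 70 (x) by 240 (y) by 12 mm, origin under its centre on the table, with a wide vee (y = -100 mm) and a narrow vee (y = +90 mm). A seated arbor lies level along the stand's y axis, shaft to +y, axis 65 mm above the table, arbor's origin at the stand's y = -60 mm (12 mm either way is fine), wheels hanging between y = 0 and +80 mm.
- wide_vee (a point): The handle's axis when seated in the wide steel vee: stand's y = -100 mm, 65 mm above the table. Vee 10 mm thick along y, arms at 45 degrees, mouth about 46 mm wide, open upwards, top at about 75 mm.
- narrow_vee (a point): The shaft's axis when seated in the narrow steel vee: stand's y = +90 mm, 65 mm above the table. Vee 10 mm thick along y, arms at 45 degrees, mouth about 38 mm wide, open upwards, top at about 80 mm.
- old_wheel: Bystander: small black rubber wheel, 48 mm diameter, 14 mm high, lying flat. Leave alone.
- hammer: Bystander: hammer lying on the bench, about 0.25 m. Leave alone.
- wax: Bystander: reddish block of wax, 60 x 35 x 22 mm. Leave alone.
- glue: Bystander: blue bottle, 54 mm diameter, 130 mm tall. Leave alone.
- polish: Bystander: flat metal polish tin, 80 mm diameter, 30 mm tall. Leave alone.
- brush: Bystander: brush lying on the bench. Leave alone.
- last: Bystander: wooden shoe last, about 250 mm long and 75 mm tall. Leave alone.
Things that resemble listed ones, but are neither listed nor needed, are in the scene too. What is shaped like the stand but white is not meant.

How it is judged:
On the way, in this order (a step that is already met when the one before it is completed fails the run):
1. the shaft is through all three wheels while they still stand in the rack (x of wheel_a in the frame of arbor between -0.012 and 0.012 m and z of wheel_a in the frame of arbor between -0.012 and 0.012 m and y of wheel_a in the frame of arbor between 0.058 and 0.165 m and height (world z) of each of wheel_a, wheel_b, wheel_c below 0.056 m and horizontal distance between each of wheel_a, wheel_b, wheel_c and rack below 0.04 m and x of wheel_b in the frame of arbor between -0.012 and 0.012 m and z of wheel_b in the frame of arbor between -0.012 and 0.012 m and y of wheel_b in the frame of arbor between 0.058 and 0.165 m and x of wheel_c in the frame of arbor between -0.012 and 0.012 m and z of wheel_c in the frame of arbor between -0.012 and 0.012 m and y of wheel_c in the frame of arbor between 0.058 and 0.165 m), for 0.2 s.
2. all three wheels hang on the shaft, lifted clear of the rack together (x of wheel_a in the frame of arbor between -0.012 and 0.012 m and z of wheel_a in the frame of arbor between -0.012 and 0.012 m and y of wheel_a in the frame of arbor between 0.058 and 0.165 m and height (world z) of each of wheel_a, wheel_b, wheel_c above 0.086 m and x of wheel_b in the frame of arbor between -0.012 and 0.012 m and z of wheel_b in the frame of arbor between -0.012 and 0.012 m and y of wheel_b in the frame of arbor between 0.058 and 0.165 m and x of wheel_c in the frame of arbor between -0.012 and 0.012 m and z of wheel_c in the frame of arbor between -0.012 and 0.012 m and y of wheel_c in the frame of arbor between 0.058 and 0.165 m), for 0.2 s.
At the end, for the whole second after the job is handed in: The arbor lies at rest and released in both vees of the stand: origin within 8 mm sideways, 12 mm lengthwise and 5 mm in height of its seat, aligned with the stand within 0.08 rad; all three wheels hang at rest on the shaft between the two vees (x of arbor in the frame of stand between -0.008 and 0.008 m and y of arbor in the frame of stand between -0.072 and -0.048 m and z of arbor in the frame of stand between 0.06 and 0.07 m and angle between the y axis of arbor and the y axis of stand, either way round below 0.08 rad and linear speed of arbor below 0.02 m/s and x of wheel_a in the frame of arbor between -0.012 and 0.012 m and z of wheel_a in the frame of arbor between -0.012 and 0.012 m and y of wheel_a in the frame of arbor between 0.058 and 0.165 m and z of wheel_a in the frame of stand between 0.054 and 0.07 m and y of wheel_a in the frame of stand between -0.01 and 0.085 m and linear speed of each of wheel_a, wheel_b, wheel_c below 0.05 m/s and x of wheel_b in the frame of arbor between -0.012 and 0.012 m and z of wheel_b in the frame of arbor between -0.012 and 0.012 m and y of wheel_b in the frame of arbor between 0.058 and 0.165 m and z of wheel_b in the frame of stand between 0.054 and 0.07 m and y of wheel_b in the frame of stand between -0.01 and 0.085 m and x of wheel_c in the frame of arbor between -0.012 and 0.012 m and z of wheel_c in the frame of arbor between -0.012 and 0.012 m and y of wheel_c in the frame of arbor between 0.058 and 0.165 m and z of wheel_c in the frame of stand between 0.054 and 0.07 m and y of wheel_c in the frame of stand between -0.01 and 0.085 m); the robot touches nothing.
It fails at once if the arbor presses on a wheel with more than 15 N (contact force between arbor and wheel_a above 15 N or contact force between arbor and wheel_b above 15 N or contact force between arbor and wheel_c above 15 N).
It fails at once if the fingers touch a wheel (contact force between the fingers and wheel_a above 1 N or contact force between the fingers and wheel_b above 1 N or contact force between the fingers and wheel_c above 1 N).
It fails at once if the arbor is pressed on the rack or the stand with more than 25 N (contact force between arbor and rack above 25 N or contact force between arbor and stand above 25 N).
It fails at once if a bystander is shifted by more than 25 mm (distance of any of old_wheel, hammer, wax, glue, polish, brush, last from where it was at the start of the episode above 0.025 m).
It also fails if it takes over 72 s, if anything falls off the work surface, if the arm or the gripper's body presses on something with over 40 N, if the wrist force passes 120 N, or if a joint passes its speed limit or range.

## Robot

A 6-joint arm with a two-finger parallel gripper is mounted at the origin on the work surface. World frame = base frame: x ahead of the robot, y to its left, z up, the work surface at z = 0. Lengths are in m, angles in rad, forces in N, time in s.
With the tool pointing down it reaches from about 0.3 to 1 m from the base axis. Payload 5.1 kg.
Tool frame: the origin (TCP) lies between the finger pads; the fingertips stand 11 mm ahead of it and the grasp point (between the pads) lies 8 mm behind it; z points along the fingers, y is the line along which they close (so a half turn about z gives the same grasp; the last joint's range is limited). The gripper opens to 95 mm and grips with 3 to 60 N. Pads are 20 mm wide; open, the fingers measure 119 mm over their backs; the gripper's body (75 mm by 180 mm) begins 59 mm behind the grasp point.
Start: joints at [-1.312, 0.124, 1.65, -0, 1.367, -0.083], TCP at [0.218, -0.612, 0.226] pointing down, gripper open.
Joint ranges: [-2.61, 2.61], [-1.02, 2.33], [0.03, 2.71], [-1.35, 4.49], [0.32, 2.68], [-2.91, 2.91]. Speed limits (rad/s): [2.57, 2.57, 3.14, 3.14, 3.14, 3.14].

## Interface

Orientations are given as [roll, pitch, yaw] about the fixed x, y, z axes, in that order (R = Rz(yaw) Ry(pitch) Rx(roll)).
In Python, from cell import robot gives the robot as it stands.
- The arm moves only by the tool apply_moves, never from a script. Its arguments are lists of equal length, an entry for each row: "hand": the closure in counts, from 0 (fully open) to 255 (shut); "xyz": the shift along the tool's x, y, z in units of 25 mm (1.0 is 25 mm), a list of three; "roll": the turn about the tool's z in degrees. In form: {"hand": [hand, ...], "xyz": [[x, y, z], ...], "roll": [roll, ...]}. A call has exactly 10 rows; each row shifts and turns the commanded pose from where the row before left it, along the tool's axes as they then stand; what a row does not reach is not made up. A row lasts 1/12 s, in which the tool goes at most 41.7 mm and 7.16 degrees, less where a joint would pass 70% of its speed; a pose out of reach is approached as far as the arm can. A call is refused whole if a number of a shift passes 1 or a number of a turn 7.16, either way. A call with a gripper value outside its range is refused whole. The fingers move at their own pace and stop on an object; the grip force is fixed at half the most. Time passes only in rows, so rows that do not move let the fingers close, or fill a call up. It gives the time, the measured TCP pose, the force, the opening and the grip force at its end, in the units of the state.
- robot.get_state(): the state, without advancing time (a new reading comes with each control period).
- robot.snapshot(name): name is "scene" or "top" or "wrist"; returns a dict with "image" (400x640x3 uint8, red, green, blue), "K" (3x3 intrinsics, pixels), "view" (4x4, takes a point from world to camera coordinates). Camera axes: x right, y up, looking along -z (the intrinsics and any distortion apply to the point x, -y, -z); pixel columns grow to the right and rows downward; lengths in m; the calibration is good to about 2 mm. The wrist camera is an equidistant fisheye: a pixel r from the principal point sees the ray r / f radians off the axis. A picture is of the moment at which its call begins. There is no depth.
- robot.job_done(): hands the job in; it is judged then, once.
The state is a dict: "time": time; "joint_positions": joint angles; "joint_vel": joint speeds; "joint_efforts": joint torques, N m; "tool_pos": TCP position; "ee_rot": TCP orientation; "contact_force": force on the tool from outside, world axes, zero at the start; "moment": the same for the moment, N m; "gripper_width": finger opening in m; "grasp_force": force on a finger pad.
Only numpy, scipy, OpenCV 4.12 (cv2) and the standard library are available. Lean on these libraries where they do the work, as an engineer would, in place of code of your own. Each camera call takes 0.05 s, during which the arm holds its last target. There are 200 camera calls.

## Working session

There is one attempt and no reset: what is moved stays moved. The work goes in short steps, Python scripts to look and compute and a tool call to move; the robot and the scene stay as the last step left them, time stands still between calls to the robot, and variables do not carry over. Pictures are saved under pics/ and viewed, at most 10 in all, crops included, and the job is handed in when it is done.

Besides the shell and the picture viewer there is one more tool, called as name(argument=value, ...), one argument or row to a line, values as JSON. apply_moves: Moves the arm, as the interface text tells. Its arguments: {"type":"object","properties":{"hand":{"type":"array","items":{"type":"number"}},"xyz":{"type":"array","items":{"type":"array","items":{"type":"number"}}},"roll":{"type":"array","items":{"type":"number"}}},"required":["hand","xyz","roll"]}

```bash
mkdir -p pics
cat > h.py <<'E'
import numpy as np,cv2
from cell import robot
def snap(n,f=None):
    s=robot.snapshot(n)
    if f: cv2.imwrite('pics/'+f,s['image'][:,:,::-1])
    return s
def ray(s,u,v):
    K=s['K'];V=np.array(s['view']);R=V[:3,:3];t=V[:3,3]
    d=np.array([(u-K[0][2])/K[0][0],-(v-K[1][2])/K[1][1],-1.])
    return -R.T@t,R.T@d
def at(s,u,v,z):
    o,d=ray(s,u,v);return o+d*(z-o[2])/d[2]
def proj(s,P):
    V=np.array(s['view']);p=V[:3,:3]@np.array(P)+V[:3,3];K=s['K']
    return K[0][0]*p[0]/-p[2]+K[0][2],K[1][1]*(-p[1])/-p[2]+K[1][2]
E
python3 - <<'E'
from h import *
import pickle
a=snap('top');b=snap('scene')
pickle.dump((a,b),open('s.pkl','wb'))
cv2.imwrite('pics/top0.png',cv2.resize(a['image'][:,:,::-1],(800,500),interpolation=cv2.INTER_CUBIC));cv2.imwrite('pics/scene0.png',cv2.resize(b['image'][:,:,::-1],(800,500),interpolation=cv2.INTER_CUBIC))
print(a['K'],a['view'],b['K'],b['view'])
E
```

```text
[[418.75474348   0.         315.81947529]
 [  0.         418.75474348 204.8795357 ]
 [  0.           0.           1.        ]] [[-1.11967009e-02 -9.99936669e-01  1.13658075e-03  5.09782953e-02]
 [ 9.96232395e-01 -1.10574523e-02  8.60159761e-02 -4.69817317e-01]
 [-8.59979609e-02  2.09539372e-03  9.96293110e-01 -1.27350904e+00]
 [ 0.00000000e+00  0.00000000e+00  0.00000000e+00  1.00000000e+00]] [[488.36316695   0.         321.97604634]
 [  0.         488.36316695 194.61827268]
 [  0.           0.           1.        ]] [[ 0.81154564  0.5842598   0.0058451  -0.41306852]
 [-0.43976681  0.60419491  0.66449504  0.13416056]
 [ 0.38470616 -0.54183854  0.74726981 -1.41514202]
 [ 0.          0.          0.          1.        ]]
```

View pics/top0.png

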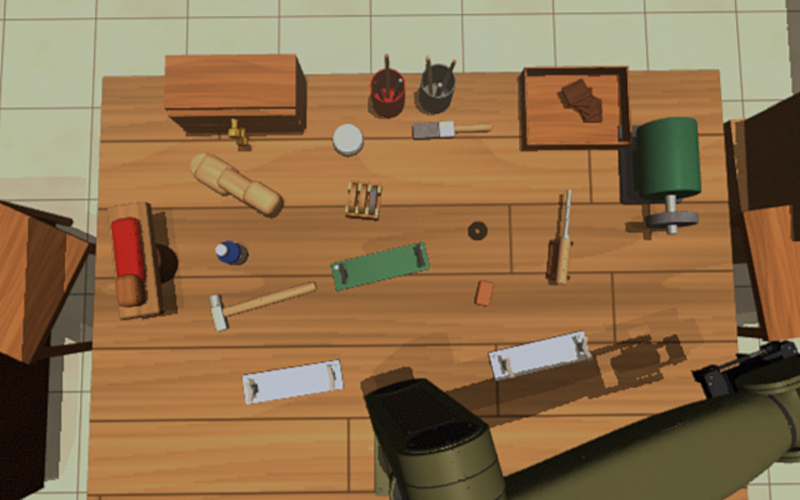

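View pics/scene0.png

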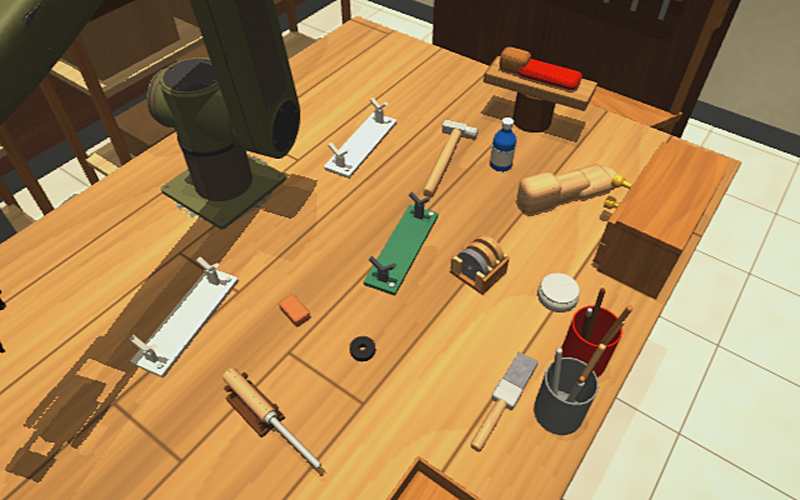

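The top view shows the arbor at (563,240), handle towards the robot and shaft tip at (568,190). The rack with its wheels is at (363,200) and the green stand at (380,265).

Things that could be confused:
- **Arbor:** the brush (452,130), hammer (262,305) and last (236,183) also have wood. Only (563,240) has a steel shaft and a rest.
- **Stand:** the white ones at (293,382) and (540,356) are not meant, so it is the green one at (380,265).
- **Wheels:** the old wheel (478,230) lies flat. The three wanted stand in the rack at (363,200).

Next is one close crop to check these choices.

Run:
```python
import pickle,cv2,numpy as np
a,b=pickle.load(open('s.pkl','rb'))
A=a['image'][:,:,::-1];B=b['image'][:,:,::-1]
def c(I,x,y,w,h,k): return cv2.resize(I[y:y+h,x:x+w],(w*k,h*k),interpolation=cv2.INTER_CUBIC)
m=np.zeros((600,800,3),np.uint8)
m[:600,:300]=c(A,425,145,50,100,6)      # arbor x6
m[:300,300:600]=c(A,265,135,50,50,6)    # rack x6
m[300:600,300:800]=c(A,255,185,100,60,5) # stand x5
m[:280,600:800]=c(B,355,180,50,70,4)
cv2.imwrite('pics/crop.png',m)
```

```text
(no output)
```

View pics/crop.png

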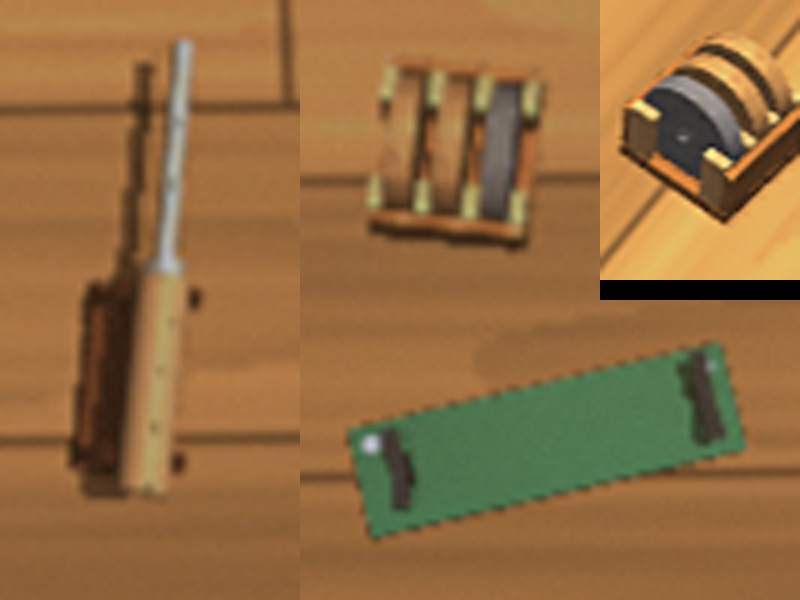

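The crop confirms the arbor: wooden handle, shoulder and steel shaft, lying in a rest. The rack has the grey wheel at its right, mouth end, and the stand is the green one.

```bash
cat >> h.py <<'E'
from scipy.spatial.transform import Rotation as Ro
def Rt(st): return Ro.from_euler('xyz',st['ee_rot']).as_matrix()
E
python3 - <<'E'
from h import *
import pickle
np.set_printoptions(precision=4,suppress=True)
a,b=pickle.load(open('s.pkl','rb'))
f=lambda x,y:(x/6+425-.4,y/6+145-.4)
print('back,front,tip',[at(a,*f(*p),.045) for p in [(146,492),(165,268),(183,42)]])
g=lambda x,y:((x-300)/6+265-.4,y/6+135-.4)
print('rack corners top z.05',[at(a,*g(*p),.05) for p in [(388,62),(543,80),(522,222),(372,212)]])
h=lambda x,y:((x-300)/5+255-.4,(y-300)/5+185-.4)
print('stand base corners z.012',[at(a,*h(*p),.012) for p in [(348,430),(720,343),(747,448),(373,538)]])
st=robot.get_state();print(st); print(Rt(st))
w=snap('wrist');print(w['K'],w['view']);V=np.array(w['view'])
print('cam pos',-V[:3,:3].T@V[:3,3])
E
```

```text
back,front,tip [array([ 0.398 , -0.3551,  0.045 ]), array([ 0.5113, -0.3691,  0.045 ]), array([ 0.6274, -0.3829,  0.045 ])]
rack corners top z.05 [array([0.6529, 0.1554, 0.05  ]), array([0.6427, 0.0766, 0.05  ]), array([0.5698, 0.0879, 0.05  ]), array([0.5757, 0.1638, 0.05  ])]
stand base corners z.012 [array([0.455 , 0.2062, 0.012 ]), array([ 0.5068, -0.0257,  0.012 ]), array([ 0.4411, -0.0414,  0.012 ]), array([0.3879, 0.1908, 0.012 ])]
{'time': 0.1, 'joint_positions': array([-1.3116,  0.1244,  1.6515, -0.    ,  1.3675, -0.0826]), 'joint_vel': array([-0.0003, -0.0009, -0.0036, -0.0008,  0.0011, -0.0016]), 'joint_efforts': array([  0.0004, -41.8881, -36.1097,   0.0776,   0.0461,  -0.0001]), 'tool_pos': array([ 0.2177, -0.6119,  0.2245]), 'ee_rot': array([-3.1397, -0.0001,  0.3418]), 'contact_force': array([ 0.3328, -0.529 , -0.3468]), 'moment': array([-0.0007,  0.0293,  0.0131]), 'grasp_force': 0.0, 'gripper_width': 0.09506906570736537}
[[ 0.9422  0.3352 -0.0005]
 [ 0.3352 -0.9422  0.0018]
 [ 0.0001 -0.0019 -1.    ]]
[[309.7069   0.     322.9501]
 [  0.     309.7069 198.5324]
 [  0.       0.       1.    ]] [[ 0.3348 -0.9423 -0.0009 -0.6478]
 [ 0.9106  0.3238 -0.257   0.0292]
 [ 0.2425  0.0852  0.9664 -0.3897]
 [ 0.      0.      0.      1.    ]]
cam pos [ 0.2848 -0.5867  0.3835]
```

apply_moves(
  hand=[0, 0, 0, 0, 0, 0, 0, 0, 0, 0],
  xyz=[
    [0, 0, 0],
    [0, 0, 0],
    [0, 0, 0],
    [0, 0, 0],
    [0.9, -1, 0],
    [0.9, -1, 0],
    [0.9, -1, 0],
    [0.9, -1, 0],
    [0.9, -1, 0],
    [0.9, -1, 0],
  ],
  roll=[6.65, 6.65, 6.65, 6.65, 0, 0, 0, 0, 0, 0],
)

```text
time: 0.98
tool_pos: [0.371, -0.4786, 0.2253]
ee_rot: [-3.141, 0.0, -0.123]
contact_force: [0.6, 0.3, 0.3]
gripper_width: 0.0952
grasp_force: 0.0
```

apply_moves(
  hand=[0, 0, 0, 0, 0, 0, 0, 0, 0, 0],
  xyz=[
    [0.6, -0.85, 0],
    [0.6, -0.85, 0],
    [0.6, -0.85, 0],
    [0.6, -0.85, 0],
    [0.6, -0.85, 0],
    [0.6, -0.85, 0],
    [0, 0, 0],
    [0, 0, 0],
    [0, 0, 0],
    [0, 0, 0],
  ],
  roll=[0, 0, 0, 0, 0, 0, 0, 0, 0, 0],
)

```text
time: 1.82
tool_pos: [0.4744, -0.3651, 0.2254]
ee_rot: [3.142, 0.001, -0.123]
contact_force: [0.2, -0.1, -0.1]
gripper_width: 0.0952
grasp_force: 0.0
```

```bash
cat >> h.py <<'E'
def wray(s,u,v):
    K=s['K'];V=np.array(s['view']);R=V[:3,:3]
    dx,dy=(u-K[0][2])/K[0][0],(v-K[1][2])/K[1][1];r=np.hypot(dx,dy)+1e-12
    d=np.array([np.sin(r)*dx/r,-np.sin(r)*dy/r,-np.cos(r)])
    return -R.T@V[:3,3],R.T@d
def wat(s,u,v,z):
    o,d=wray(s,u,v);return o+d*(z-o[2])/d[2]
def wproj(s,P):
    V=np.array(s['view']);p=V[:3,:3]@np.array(P)+V[:3,3];q=np.array([p[0],-p[1],-p[2]])
    n=np.hypot(q[0],q[1])+1e-12;th=np.arctan2(n,q[2]);K=s['K']
    return K[0][0]*th*q[0]/n+K[0][2],K[1][1]*th*q[1]/n+K[1][2]
def rect(s,x0,x1,y0,y1,z,k=2000):
    "orthographic map of plane z: returns image, columns = x, rows = y (k px/m)"
    X,Y=np.meshgrid(np.arange(x0,x1,1/k),np.arange(y0,y1,1/k));K=s['K'];V=np.array(s['view'])
    P=np.stack([X,Y,0*X+z],-1)@V[:3,:3].T+V[:3,3];n=np.hypot(P[...,0],P[...,1])+1e-12;th=np.arctan2(n,-P[...,2])
    mx=K[0][0]*th*P[...,0]/n+K[0][2];my=-K[1][1]*th*P[...,1]/n+K[1][2]
    return cv2.remap(np.ascontiguousarray(s['image'][:,:,::-1]),mx.astype('f'),my.astype('f'),cv2.INTER_CUBIC)
E
python3 - <<'E'
from h import *
import pickle
w=snap('wrist','w1.png');pickle.dump(w,open('w1.pkl','wb'))
st=robot.get_state();print(st['time'],st['tool_pos'],st['ee_rot'],st['joint_positions'])
cv2.imwrite('pics/r1.png',np.vstack([rect(w,.38,.66,-.44,-.30,.045,2500)]))
E
```

```text
1.8667 [ 0.47437727 -0.36519725  0.22550038] [ 3.14157470e+00  3.36969045e-04 -1.23746530e-01] [-7.45634536e-01  1.20326780e-02  1.76813000e+00 -2.15594259e-04
  1.36169341e+00  9.48953099e-01]
```

View pics/r1.png

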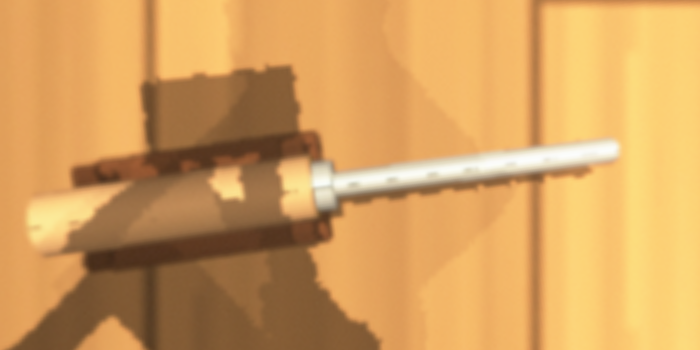

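The rectified wrist view (2.5 px/mm) shows the handle axis running from (35,224) to (305,189), the shoulder at (324,187) and the tip at (618,151). The shaft looks nearly straight. I'll go down and grip.

apply_moves(
  hand=[0, 0, 0, 0, 0, 0, 0, 0, 0, 0],
  xyz=[
    [0.02, -0.17, 0.9],
    [0, 0, 0.9],
    [0, 0, 0.9],
    [0, 0, 0.9],
    [0, 0, 0.9],
    [0, 0, 0.9],
    [0, 0, 0.9],
    [0, 0, 0.8],
    [0, 0, 0.3],
    [0, 0, 0.15],
  ],
  roll=[0.4, 0, 0, 0, 0, 0, 0, 0, 0, 0],
)

```text
time: 2.7
tool_pos: [0.4746, -0.3601, 0.0351]
ee_rot: [-3.14, 0.003, -0.131]
contact_force: [0.2, -0.3, 0.6]
gripper_width: 0.0952
grasp_force: 0.0
```

apply_moves(
  hand=[60, 120, 180, 230, 255, 255, 255, 255, 255, 255],
  xyz=[
    [0, 0, 0],
    [0, 0, 0],
    [0, 0, 0],
    [0, 0, 0],
    [0, 0, 0],
    [0, 0, 0],
    [0, 0, 0],
    [0, 0, 0],
    [0, 0, 0],
    [0, 0, 0],
  ],
  roll=[0, 0, 0, 0, 0, 0, 0, 0, 0, 0],
)

```text
time: 3.53
tool_pos: [0.4761, -0.3602, 0.0369]
ee_rot: [-3.142, 0.0, -0.129]
contact_force: [0.0, -0.1, -0.5]
gripper_width: 0.0337
grasp_force: 0.0
```

apply_moves(
  hand=[255, 255, 255, 255, 255, 255, 255, 255, 255, 255],
  xyz=[
    [0, 0, 0],
    [0, 0, 0],
    [0, 0, 0],
    [0, 0, 0],
    [0, 0, 0],
    [0, 0, 0],
    [0, 0, 0],
    [0, 0, 0],
    [0, 0, 0],
    [0, 0, 0],
  ],
  roll=[0, 0, 0, 0, 0, 0, 0, 0, 0, 0],
)

```text
time: 4.37
tool_pos: [0.476, -0.3619, 0.0374]
ee_rot: [3.139, -0.001, -0.129]
contact_force: [-1.6, -5.1, -0.6]
gripper_width: 0.0255
grasp_force: 30.0
```

apply_moves(
  hand=[255, 255, 255, 255, 255, 255, 255, 255, 255, 255],
  xyz=[
    [0, 0, -0.2],
    [0, 0, -0.5],
    [0, 0, -0.9],
    [0, 0, -0.9],
    [0, 0, -0.9],
    [0, 0, -0.9],
    [0, 0, -0.9],
    [0, 0, -0.5],
    [0, 0, 0],
    [0, 0, 0],
  ],
  roll=[0, 0, 0, 0, 0, 0, 0, 0, 0, 0],
)

```text
time: 5.2
tool_pos: [0.4762, -0.3601, 0.1797]
ee_rot: [3.141, -0.001, -0.129]
contact_force: [-0.6, -0.0, -4.6]
gripper_width: 0.0251
grasp_force: 30.0
```

Run:
```python
from h import *
import pickle
w=snap('wrist','w2.png');t=snap('top')
st=robot.get_state();pickle.dump((w,t,st),open('w2.pkl','wb'))
print(st['time'],st['tool_pos'],st['ee_rot'],st['contact_force'],st['moment'])
# rectified crop along tool plane at axis height
z=st['tool_pos'][2]+.008;x,y=st['tool_pos'][:2]
A=rect(w,x-.12,x+.20,y-.12,y+.08,z,2500)
# rack zoom from current pictures
cv2.imwrite('pics/r2.png',A);print(A.shape,x,y,z)
```

```text
5.3 [ 0.47515086 -0.35933899  0.1772304 ] [-3.13941100e+00  2.98076852e-03 -1.29307166e-01] [ 0.16174877  0.44542016 -4.28300572] [ 0.01310196  0.04008853 -0.00450484]
(500, 800, 3) 0.47515085653409156 -0.3593389907291883 0.1852303985563512
```

View pics/r2.png

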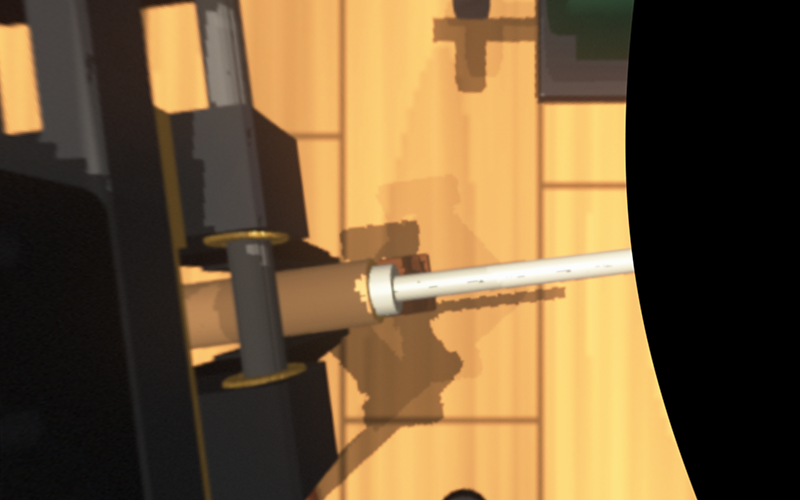

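```bash
cat >> h.py <<'E'
def plan(st,x,y,z,yaw,n):
    "tool-frame rows (units of 25mm) for straight world path with even yaw"
    p=np.array(st['tool_pos']);y0=st['ee_rot'][2];d=(np.array([x,y,z])-p)/n;dy=(yaw-y0)/n
    print('roll/row %.2f'%(-np.degrees(dy)))
    for i in range(n):
        a=y0+dy*i;print([round(float(v),2) for v in (np.array([d[0]*np.cos(a)+d[1]*np.sin(a),d[0]*np.sin(a)-d[1]*np.cos(a),-d[2]])/.025)],end=' ')
    print()
def toolrect(s,st,u0,u1,v0,v1,dz,k=2500,off=(0,0)):
    "map in the tool frame: columns tool x, rows tool y, plane dz above TCP"
    a=st['ee_rot'][2];p=st['tool_pos'];U,W=np.meshgrid(np.arange(u0,u1,1/k),np.arange(v0,v1,1/k))
    X=p[0]+U*np.cos(a)+W*np.sin(a);Y=p[1]+U*np.sin(a)-W*np.cos(a)
    K=s['K'];V=np.array(s['view']);P=np.stack([X,Y,0*X+p[2]+dz],-1)@V[:3,:3].T+V[:3,3];n=np.hypot(P[...,0],P[...,1])+1e-12;th=np.arctan2(n,-P[...,2])
    return cv2.remap(np.ascontiguousarray(s['image'][:,:,::-1]),(K[0][0]*th*P[...,0]/n+K[0][2]).astype('f'),(-K[1][1]*th*P[...,1]/n+K[1][2]).astype('f'),cv2.INTER_CUBIC)
def shaft(s,st):
    "shaft centre line in tool frame v = a + b*u"
    I=toolrect(s,st,.045,.130,-.03,.03,.008);h=cv2.cvtColor(I,cv2.COLOR_BGR2HSV)
    m=((h[...,1]<60)&(h[...,2]>110)).astype('uint8');n,l,S,_=cv2.connectedComponentsWithStats(m);m=l==1+np.argmax(S[1:,4])
    u=[];v=[];wd=[]
    for c in range(I.shape[1]):
        r=np.where(m[:,c])[0]
        if 18<len(r)<34: u.append(.045+c/2500);v.append(-.03+r[[0,-1]].mean()/2500);wd.append(len(r)/2.5)
    b,a=np.polyfit(u,v,1);r=np.array(v)-a-b*np.array(u);ok=abs(r)<.001;b,a=np.polyfit(np.array(u)[ok],np.array(v)[ok],1)
    print('shaft v=%.4f+%.4f u  n=%d range %.3f %.3f res %.4f width %.1f'%(a,b,ok.sum(),min(u),max(u),r[ok].std(),np.median(wd)));return a,b
E
python3 - <<'E'
from h import *
import pickle
w,t,st=pickle.load(open('w2.pkl','rb'))
print(shaft(w,st))
I=toolrect(w,st,.01,.130,-.03,.03,.008)
cv2.imwrite('pics/x.png',I)
plan(st,.597,-.008,.178,1.468,14)
E
```

```text
shaft v=0.0001+-0.0094 u  n=213 range 0.045 0.130 res 0.0001 width 8.8
(np.float64(7.731109516086816e-05), np.float64(-0.009447001174743739))
roll/row -6.54
[0.22, -1.04, -0.0] [0.33, -1.01, -0.0] [0.45, -0.96, -0.0] [0.55, -0.91, -0.0] [0.65, -0.84, -0.0] [0.74, -0.76, -0.0] [0.83, -0.67, -0.0] [0.9, -0.57, -0.0] [0.96, -0.47, -0.0] [1.0, -0.35, -0.0] [1.04, -0.24, -0.0] [1.06, -0.12, -0.0] [1.06, 0.0, -0.0] [1.06, 0.12, -0.0]
```

apply_moves(
  hand=[255, 255, 255, 255, 255, 255, 255, 255, 255, 255],
  xyz=[
    [0.22, -1, 0],
    [0.33, -1, 0],
    [0.45, -0.96, 0],
    [0.55, -0.91, 0],
    [0.65, -0.84, 0],
    [0.74, -0.76, 0],
    [0.83, -0.67, 0],
    [0.9, -0.57, 0],
    [0.96, -0.47, 0],
    [1, -0.35, 0],
  ],
  roll=[-6.54, -6.54, -6.54, -6.54, -6.54, -6.54, -6.54, -6.54, -6.54, -6.54],
)

```text
time: 6.13
tool_pos: [0.5621, -0.1087, 0.1769]
ee_rot: [-3.138, 0.001, 1.018]
contact_force: [0.9, -0.8, -2.9]
gripper_width: 0.0252
grasp_force: 30.0
```

apply_moves(
  hand=[255, 255, 255, 255, 255, 255, 255, 255, 255, 255],
  xyz=[
    [1, -0.24, 0],
    [1, -0.12, 0],
    [1, 0, 0],
    [1, 0.12, 0],
    [0.3, 0, 0],
    [0, 0, 0],
    [0, 0, 0],
    [0, 0, 0],
    [0, 0, 0],
    [0, 0, 0],
  ],
  roll=[-6.54, -6.54, -6.54, -6.54, 0, 0, 0, 0, 0, 0],
)

```text
time: 6.97
tool_pos: [0.5963, -0.0084, 0.1792]
ee_rot: [-3.141, 0.0, 1.467]
contact_force: [-0.5, -0.0, -3.8]
gripper_width: 0.0253
grasp_force: 30.0
```

Run:
```python
from h import *
import pickle
w=snap('wrist','w3.png');st=robot.get_state();pickle.dump((w,st),open('w3.pkl','wb'))
print(st['time'],st['tool_pos'],st['ee_rot'])
shaft(w,st)
# rows: top map at z=.05 (rack top), tool frame u .06...22
z=st['tool_pos'][2]
A=toolrect(w,st,.06,.22,-.075,.075,.05-z,3600)
cv2.imwrite('pics/r3.png',A);print(A.shape)
```

```text
7.0167 [ 0.5963454  -0.00828111  0.17939311] [-3.14155121e+00  1.42631691e-04  1.46691116e+00]
shaft v=-0.0008+0.0030 u  n=168 range 0.054 0.130 res 0.0001 width 8.4
(540, 576, 3)
```

View pics/r3.png

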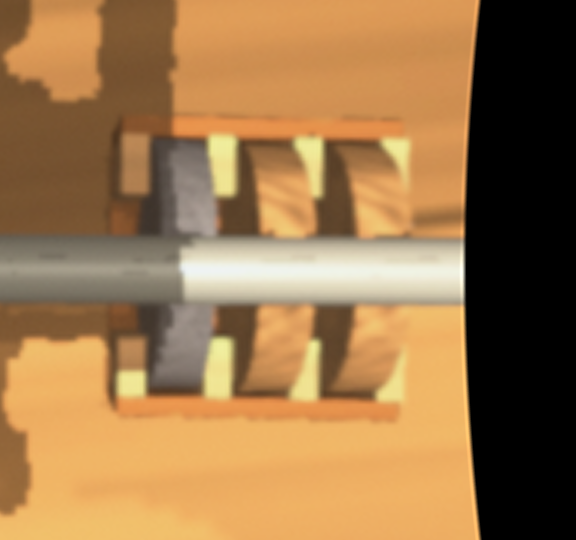

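The rack in this map (3.6 px/mm) spans columns 118 to 405 and its channel is centred at row 267. The shaft passes over it at row 270. I'll go lower for a finer relative measurement.

apply_moves(
  hand=[255, 255, 255, 255, 255, 255, 255, 255, 255, 255],
  xyz=[
    [0, 0, 0.7],
    [0, 0, 0.7],
    [0, 0, 0.7],
    [0, 0, 0.7],
    [0, 0, 0.5],
    [0, 0, 0.15],
    [0, 0, 0],
    [0, 0, 0],
    [0, 0, 0],
    [0, 0, 0],
  ],
  roll=[0, 0, 0, 0, 0, 0, 0, 0, 0, 0],
)

```text
time: 7.85
tool_pos: [0.5976, -0.0074, 0.0947]
ee_rot: [3.139, -0.0, 1.469]
contact_force: [-0.9, 0.1, -3.5]
gripper_width: 0.0254
grasp_force: 30.0
```

Run:
```python
from h import *
import pickle
L=[];np.set_printoptions(precision=4,suppress=True)
for i in range(6):
    w=snap('wrist');st=robot.get_state();L.append((w,st));shaft(w,st)
    V=w['view'];print(st['tool_pos'],st['ee_rot'],-V[:3,:3].T@V[:3,3],np.arctan2(V[0,0],-V[0,1]),V[2,2])
pickle.dump(L,open('w4.pkl','wb'))
w,st=L[-1];z=st['tool_pos'][2]
A=toolrect(w,st,.07,.17,-.06,.06,.05-z,5000)
cv2.imwrite('pics/r4.png',A);print(A.shape)
```

```text
shaft v=-0.0010+0.0067 u  n=176 range 0.045 0.130 res 0.0001 width 8.8
[ 0.5974 -0.0074  0.0946] [ 3.1392 -0.      1.4685] [0.6036 0.0656 0.2537] 1.4680982362753434 0.9662265741075068
shaft v=-0.0009+0.0058 u  n=177 range 0.045 0.130 res 0.0001 width 9.2
[ 0.5972 -0.0074  0.0944] [3.1396 0.     1.4686] [0.6035 0.0656 0.2535] 1.4681434117541001 0.9662267558717886
shaft v=-0.0009+0.0063 u  n=177 range 0.045 0.130 res 0.0001 width 8.8
[ 0.5971 -0.0073  0.0941] [3.1401 0.     1.4687] [0.6034 0.0657 0.2533] 1.468172980275785 0.9662271260980235
shaft v=-0.0009+0.0062 u  n=177 range 0.045 0.130 res 0.0001 width 8.8
[ 0.5969 -0.0073  0.0938] [3.1405 0.     1.4686] [0.6033 0.0657 0.253 ] 1.468190004860515 0.966227604576412
shaft v=-0.0010+0.0063 u  n=177 range 0.045 0.130 res 0.0001 width 8.8
[ 0.5968 -0.0073  0.0936] [3.1409 0.     1.4686] [0.6032 0.0657 0.2528] 1.4681974751455824 0.9662279759176429
shaft v=-0.0011+0.0065 u  n=176 range 0.045 0.130 res 0.0001 width 8.8
[ 0.5967 -0.0073  0.0935] [3.1411 0.     1.4686] [0.6031 0.0657 0.2526] 1.4681980971884756 0.9662282381213742
(600, 500, 3)
```

View pics/r4.png

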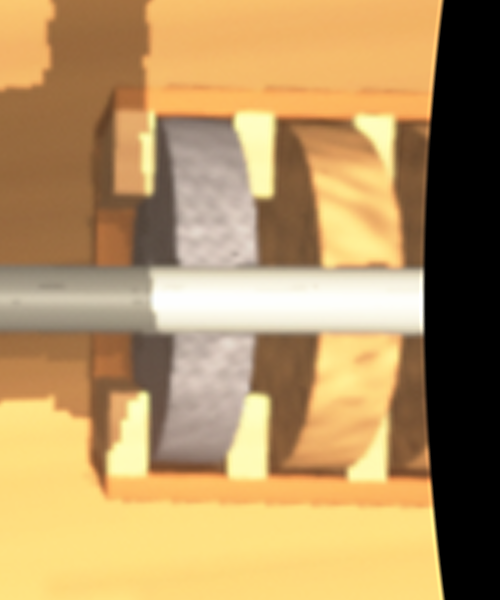

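The posts put the channel centre at row 293 at column 131 and row 299 at column 372. The rack is therefore turned by about 0.025 rad in the tool frame, while the shaft slopes 0.006. I'll back off, turn and shift to line up, then go down to bore height.

apply_moves(
  hand=[255, 255, 255, 255, 255, 255, 255, 255, 255, 255],
  xyz=[
    [0, 0, 0],
    [-0.6, -0.11, 0],
    [-0.8, 0, 0],
    [-0.8, 0, 0],
    [-0.6, 0, 0],
    [-0.24, 0, 0.5],
    [0, 0, 0.6],
    [0, 0, 0.6],
    [0, 0, 0.4],
    [0, 0, 0.1],
  ],
  roll=[1.05, 0, 0, 0, 0, 0, 0, 0, 0, 0],
)

```text
time: 8.98
tool_pos: [0.5826, -0.0816, 0.0349]
ee_rot: [-3.136, -0.001, 1.45]
contact_force: [-1.0, 0.2, -4.3]
gripper_width: 0.0253
grasp_force: 30.0
```

apply_moves(
  hand=[255, 255, 255, 255, 255, 255, 255, 255, 255, 255],
  xyz=[
    [0, 0, 0],
    [0, 0, 0],
    [0, 0, 0],
    [0, 0, 0],
    [0, 0, 0],
    [0, 0, 0],
    [0, 0, 0],
    [0, 0, 0],
    [0, 0, 0],
    [0, 0, 0],
  ],
  roll=[0, 0, 0, 0, 0, 0, 0, 0, 0, 0],
)

```text
time: 9.82
tool_pos: [0.5846, -0.0825, 0.0382]
ee_rot: [-3.142, -0.0, 1.45]
contact_force: [-0.0, 0.4, -5.0]
gripper_width: 0.0253
grasp_force: 30.0
```

Run:
```python
from h import *
import pickle
w=snap('wrist');t=snap('top');s=snap('scene');st=robot.get_state();pickle.dump((w,t,s,st),open('w5.pkl','wb'))
print(st['time'],st['tool_pos'],st['ee_rot'],st['contact_force'],st['moment']);shaft(w,st)
A=cv2.resize(t['image'][120:200,250:370,::-1],None,fx=5,fy=5,interpolation=cv2.INTER_CUBIC)
B=cv2.resize(s['image'][150:270,270:430,::-1],None,fx=5,fy=5,interpolation=cv2.INTER_CUBIC)
cv2.imwrite('pics/b5.png',B);cv2.imwrite('pics/a5.png',A)
```

```text
9.9667 [ 0.58460169 -0.0824789   0.03811763] [-3.14151935e+00  3.64984800e-06  1.45020031e+00] [-0.2348199  -0.51153129 -4.59554846] [-0.06064145 -0.09046682  0.00204624]
shaft v=-0.0011+0.0062 u  n=213 range 0.045 0.130 res 0.0001 width 8.8
```

View pics/b5.png

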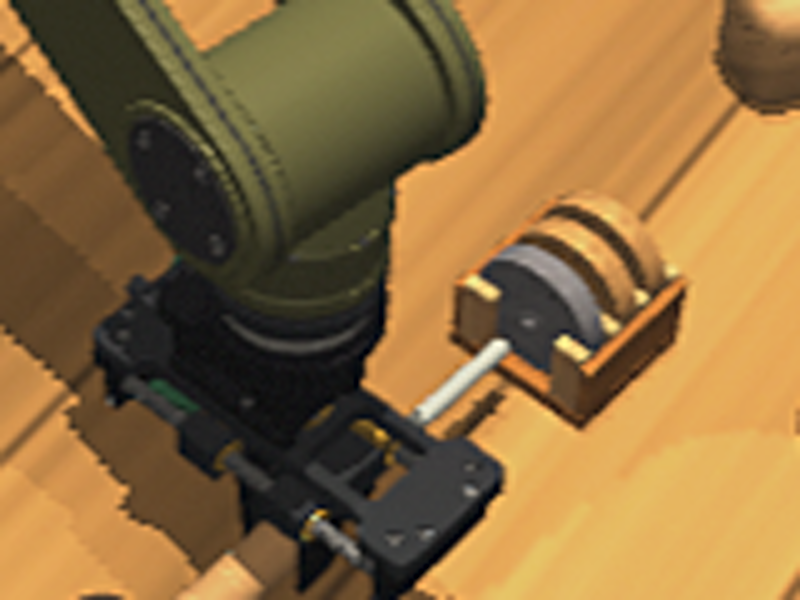

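The scene crop shows the tip at about (500,348), in front of the grey wheel's bore at (530,322). I'll check both against my rack estimate.

Run:
```python
from h import *
import pickle
w,t,s,st=pickle.load(open('w5.pkl','rb'))
c=np.array([.6097,.1243]);d=np.array([.1264,.992]);n=np.array([.992,-.1264])
cr=lambda p:((p[0]-270+.4)*5,(p[1]-150+.4)*5)
P=lambda y,x,z:np.r_[c+d*y+n*x,z]
print('bore',cr(proj(s,P(-.031,0,.045))),'tip',cr(proj(s,P(-.0553,0,.0461))))
print('bore +1mm x',cr(proj(s,P(-.031,.001,.045))),'+1mm z',cr(proj(s,P(-.031,0,.046))))
for x,y in [(.0425,-.04),(-.0425,-.04),(.0425,.04)]: print('top corners',cr(proj(s,P(y,x,.05))),cr(proj(s,P(y,x,0))))
```

```text
bore (np.float64(533.6631397433387), np.float64(318.39083870414)) tip (np.float64(502.46997791289164), np.float64(345.0802373104446))
bore +1mm x (np.float64(535.2546882206418), np.float64(319.47010082586087)) +1mm z (np.float64(533.8445202860247), np.float64(317.095073709075))
top corners (np.float64(592.0070118129543), np.float64(369.2313113172993)) (np.float64(581.2166057458383), np.float64(431.8676716216096))
top corners (np.float64(456.16009607060494), np.float64(276.7541828398236)) (np.float64(449.76929079575666), np.float64(340.2392765271385))
top corners (np.float64(691.3848209263103), np.float64(276.8603095908976)) (np.float64(677.9580910048991), np.float64(340.2989891656671))
```

The bore and the tip are both offset by the same amount (about −3.5, +3.5 px), so they line up with each other. I'll feel into the first wheel.

apply_moves(
  hand=[255, 255, 255, 255, 255, 255, 255, 255, 255, 255],
  xyz=[
    [0.15, 0, 0.02],
    [0.2, 0, 0],
    [0.2, 0, 0],
    [0.15, 0, 0],
    [0.1, 0, 0],
    [0.08, 0, 0],
    [0.05, 0, 0],
    [0.05, 0, 0],
    [0.05, 0, 0],
    [0, 0, 0],
  ],
  roll=[0, 0, 0, 0, 0, 0, 0, 0, 0, 0],
)

```text
time: 10.8
tool_pos: [0.5878, -0.0568, 0.0377]
ee_rot: [3.142, -0.0, 1.45]
contact_force: [0.0, -0.4, -4.1]
gripper_width: 0.0255
grasp_force: 30.0
```

apply_moves(
  hand=[255, 255, 255, 255, 255, 255, 255, 255, 255, 255],
  xyz=[
    [0.04, 0, 0],
    [0.04, 0, 0],
    [0.04, 0, 0],
    [0.04, 0, 0],
    [0, 0, 0],
    [0, 0, 0],
    [0, 0, 0],
    [0, 0, 0],
    [0, 0, 0],
    [0, 0, 0],
  ],
  roll=[0, 0, 0, 0, 0, 0, 0, 0, 0, 0],
)

```text
time: 11.63
tool_pos: [0.5882, -0.053, 0.0377]
ee_rot: [3.142, 0.0, 1.45]
contact_force: [0.6, -0.1, -3.4]
gripper_width: 0.0256
grasp_force: 30.0
```

Run:
```python
from h import *
np.set_printoptions(precision=4,suppress=True)
w=snap('wrist');st=robot.get_state();shaft(w,st)
print(st['tool_pos'],st['ee_rot'],st['contact_force'],st['moment'],(np.array(st['tool_pos'][:2])-[.6097,.1243])@np.array([[.1264,.992],[.992,-.1264]]))
```

```text
shaft v=-0.0010+0.0049 u  n=213 range 0.045 0.130 res 0.0001 width 9.2
[ 0.5882 -0.053   0.0377] [3.1416 0.     1.4502] [ 0.075  -0.3607 -3.8406] [-0.028  -0.0775  0.019 ] [-0.1786  0.0011]
```

No force with the tip 5 mm inside the first bore. On to the second wheel.

apply_moves(
  hand=[255, 255, 255, 255, 255, 255, 255, 255, 255, 255],
  xyz=[
    [0.12, 0.002, 0],
    [0.12, 0.002, 0],
    [0.12, 0.002, 0],
    [0.12, 0.002, 0],
    [0.1, 0.002, 0],
    [0.08, 0, 0],
    [0.06, 0, 0],
    [0.05, 0, 0],
    [0.05, 0, 0],
    [0.04, 0, 0],
  ],
  roll=[0, 0, 0, 0, 0, 0, 0, 0, 0, 0],
)

```text
time: 12.52
tool_pos: [0.591, -0.0315, 0.0376]
ee_rot: [-3.142, -0.0, 1.45]
contact_force: [0.5, -0.1, -3.5]
gripper_width: 0.0254
grasp_force: 30.0
```

apply_moves(
  hand=[255, 255, 255, 255, 255, 255, 255, 255, 255, 255],
  xyz=[
    [0.04, 0, 0],
    [0.04, 0, 0],
    [0.04, 0, 0],
    [0.04, 0, 0],
    [0, 0, 0],
    [0, 0, 0],
    [0, 0, 0],
    [0, 0, 0],
    [0, 0, 0],
    [0, 0, 0],
  ],
  roll=[0, 0, 0, 0, 0, 0, 0, 0, 0, 0],
)

```text
time: 13.35
tool_pos: [0.5915, -0.0277, 0.0377]
ee_rot: [3.142, -0.0, 1.45]
contact_force: [-0.2, -0.6, -2.8]
gripper_width: 0.0252
grasp_force: 30.0
```

```bash
cat > chk.py <<'E'
from h import *
np.set_printoptions(precision=4,suppress=True)
w=snap('wrist');st=robot.get_state();shaft(w,st)
print(st['time'],st['tool_pos'],st['ee_rot'],st['contact_force'],st['moment'],(np.array(st['tool_pos'][:2])-[.6097,.1243])@np.array([[.1264,.992],[.992,-.1264]]))
E
python3 chk.py
```

```text
shaft v=-0.0009+0.0034 u  n=196 range 0.045 0.123 res 0.0002 width 9.2
13.4 [ 0.5915 -0.0277  0.0376] [ 3.1416 -0.      1.4503] [ 0.1758 -0.9041 -3.4612] [-0.0455 -0.0469 -0.0313] [-0.153   0.0012]
```

apply_moves(
  hand=[255, 255, 255, 255, 255, 255, 255, 255, 255, 255],
  xyz=[
    [0.1, 0, 0],
    [0.1, 0, 0],
    [0.12, 0, 0],
    [0.1, 0, 0],
    [0.08, 0, 0],
    [0.06, 0, 0],
    [0.06, 0, 0],
    [0.05, 0, 0],
    [0.05, 0, 0],
    [0.04, 0, 0],
  ],
  roll=[0, 0, 0, 0, 0, 0, 0, 0, 0, 0],
)

```text
time: 14.23
tool_pos: [0.5938, -0.0087, 0.0377]
ee_rot: [3.142, -0.0, 1.45]
contact_force: [0.3, -0.2, -4.0]
gripper_width: 0.0253
grasp_force: 30.0
```

apply_moves(
  hand=[255, 255, 255, 255, 255, 255, 255, 255, 255, 255],
  xyz=[
    [0.04, 0, 0],
    [0.04, 0, 0],
    [0.04, 0, 0],
    [0.04, 0, 0],
    [0.04, 0, 0],
    [0, 0, 0],
    [0, 0, 0],
    [0, 0, 0],
    [0, 0, 0],
    [0, 0, 0],
  ],
  roll=[0, 0, 0, 0, 0, 0, 0, 0, 0, 0],
)

```text
time: 15.07
tool_pos: [0.5944, -0.0039, 0.0377]
ee_rot: [3.142, 0.0, 1.45]
contact_force: [0.5, 0.5, -4.1]
gripper_width: 0.0253
grasp_force: 30.0
```

```bash
python3 chk.py
```

```text
shaft v=-0.0003+0.0000 u  n=4 range 0.122 0.123 res 0.0001 width 9.6
15.1167 [ 0.5944 -0.0038  0.0377] [3.1416 0.     1.4502] [-0.1913  0.17   -4.0238] [-0.0326 -0.097  -0.0089] [-0.129   0.0011]
```

apply_moves(
  hand=[255, 255, 255, 255, 255, 255, 255, 255, 255, 255],
  xyz=[
    [0.06, 0, 0],
    [0.08, 0, 0],
    [0.1, 0.002, 0],
    [0.12, 0.002, 0],
    [0.14, 0.002, 0],
    [0.14, 0.002, 0],
    [0.14, 0.002, 0],
    [0.12, 0.002, 0],
    [0.08, 0, 0],
    [0.04, 0, 0],
  ],
  roll=[0, 0, 0, 0, 0, 0, 0, 0, 0, 0],
)

```text
time: 15.95
tool_pos: [0.5978, 0.0219, 0.0377]
ee_rot: [3.142, -0.0, 1.451]
contact_force: [0.0, 0.5, -3.6]
gripper_width: 0.0253
grasp_force: 30.0
```

apply_moves(
  hand=[255, 255, 255, 255, 255, 255, 255, 255, 255, 255],
  xyz=[
    [0.12, 0.002, 0],
    [0.16, 0.002, 0],
    [0.2, 0.002, 0],
    [0.2, 0.002, 0],
    [0.16, 0, 0],
    [0.12, 0, 0],
    [0.08, 0, 0],
    [0.04, 0, 0],
    [0, 0, 0],
    [0, 0, 0],
  ],
  roll=[0, 0, 0, 0, 0, 0, 0, 0, 0, 0],
)

```text
time: 16.78
tool_pos: [0.6012, 0.0482, 0.0377]
ee_rot: [3.142, 0.0, 1.45]
contact_force: [0.2, 0.3, -3.3]
gripper_width: 0.0253
grasp_force: 30.0
```

Run:
```python
exec(open('chk.py').read().replace("shaft(w,st)",""))
s=snap('scene')
A=toolrect(w,st,.0,.13,-.06,.06,.008,4000)
B=cv2.resize(s['image'][150:250,300:430,::-1],None,fx=2,fy=4.8,interpolation=cv2.INTER_CUBIC)
m=np.hstack([A,B[:480]]);print(m.shape);cv2.imwrite('pics/r6.png',m)
```

```text
16.8333 [0.6012 0.0481 0.0377] [-3.1416  0.0001  1.4501] [ 0.2934  0.3922 -4.5185] [ 0.0025 -0.0991 -0.0132] [-0.0766  0.0012]
(480, 780, 3)
```

View pics/r6.png

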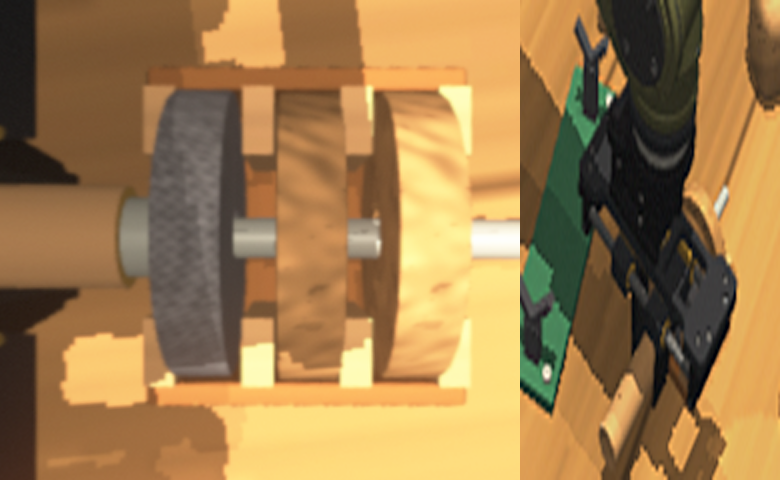

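The shaft passes through all three wheels and shows beyond the last one at (490,238). The shoulder is just behind the grey wheel. I'll lift straight up.

apply_moves(
  hand=[255, 255, 255, 255, 255, 255, 255, 255, 255, 255],
  xyz=[
    [0, 0, -0.03],
    [0, 0, -0.05],
    [0, 0, -0.08],
    [0, 0, -0.12],
    [0, 0, -0.2],
    [0, 0, -0.3],
    [0, 0, -0.4],
    [0, 0, -0.4],
    [0, 0, -0.4],
    [0, 0, -0.4],
  ],
  roll=[0, 0, 0, 0, 0, 0, 0, 0, 0, 0],
)

```text
time: 17.72
tool_pos: [0.6016, 0.0483, 0.0989]
ee_rot: [3.14, -0.0, 1.45]
contact_force: [0.7, -0.1, -4.0]
gripper_width: 0.0255
grasp_force: 30.0
```

apply_moves(
  hand=[255, 255, 255, 255, 255, 255, 255, 255, 255, 255],
  xyz=[
    [0, 0, -0.4],
    [0, 0, -0.4],
    [0, 0, -0.4],
    [0, 0, -0.4],
    [0, 0, -0.4],
    [0, 0, -0.3],
    [0, 0, -0.2],
    [0, 0, -0.1],
    [0, 0, 0],
    [0, 0, 0],
  ],
  roll=[0, 0, 0, 0, 0, 0, 0, 0, 0, 0],
)

```text
time: 18.55
tool_pos: [0.601, 0.0483, 0.1617]
ee_rot: [-3.141, 0.0, 1.45]
contact_force: [-0.9, -0.1, -5.5]
gripper_width: 0.0253
grasp_force: 30.0
```

Run:
```python
exec(open('chk.py').read().replace("shaft(w,st)",""))
s=snap('scene');t=snap('top')
A=toolrect(w,st,.0,.14,-.06,.06,.008,3200)
B=cv2.resize(s['image'][130:250,290:410,::-1],None,fx=3.2,fy=3.2,interpolation=cv2.INTER_CUBIC)
m=np.hstack([A,B]);print(m.shape);cv2.imwrite('pics/r7.png',m)
# stand: top-camera crop saved
import pickle;pickle.dump((w,s,t,st),open('w7.pkl','wb'))
```

```text
18.6 [0.6008 0.0482 0.1614] [-3.1403  0.0001  1.4502] [-0.3284 -0.2057 -4.6332] [-0.153  -0.1008 -0.0099] [-0.0766  0.0008]
(384, 833, 3)
```

View pics/r7.png

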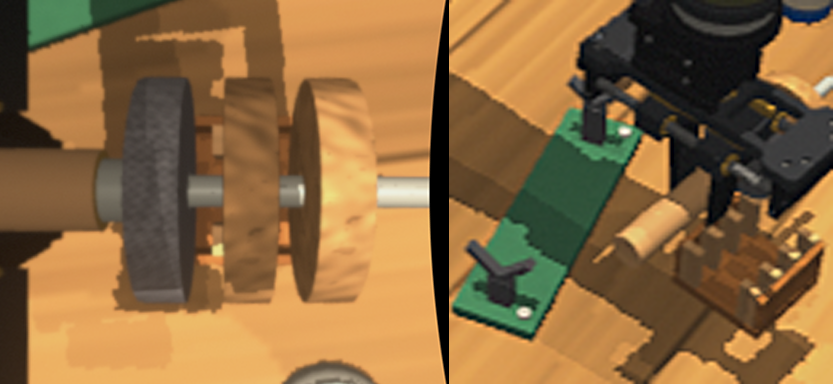

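All three wheels hang on the shaft, clear of the rack. The scene inset shows the stand with its vees at about (500,270) and (595,105). From here I measure the stand numerically.

```bash
cat >> h.py <<'E'
def greenpts(img):
    h=cv2.cvtColor(np.ascontiguousarray(img),cv2.COLOR_BGR2HSV);return ((h[...,0]>55)&(h[...,0]<95)&(h[...,1]>70)&(h[...,2]>25)).astype('uint8')
E
python3 - <<'E'
from h import *
import pickle
np.set_printoptions(precision=4,suppress=True)
a,b=pickle.load(open('s.pkl','rb'))
for s,nm,box in ((a,'top',(255,185,355,245)),(b,'scene',(280,150,360,250))):
    m=greenpts(s['image'][:,:,::-1]);k=np.zeros_like(m);x0,y0,x1,y1=box;k[y0:y1,x0:x1]=1;m*=k
    n,l,S,_=cv2.connectedComponentsWithStats(m);m=(l==1+np.argmax(S[1:,4])).astype('uint8')
    v,u=np.nonzero(m);P=np.array([at(s,x,y,.012)[:2] for x,y in zip(u,v)])*1000
    r=cv2.minAreaRect(P.astype('f'));bx=cv2.boxPoints(r);c=np.array(r[0]);print(nm,r)
    e=bx[1]-bx[0];f=bx[2]-bx[1];d=e if np.linalg.norm(e)>np.linalg.norm(f) else f;d=d/np.linalg.norm(d);d*=np.sign(d[1]);nn=np.array([d[1],-d[0]])
    print('yaw',np.arctan2(d[1],d[0]))
    # predicted vee centres for +y=d
    X,Y=np.meshgrid(np.arange(x0,x1),np.arange(y0,y1));g=cv2.cvtColor(np.ascontiguousarray(s['image']),cv2.COLOR_RGB2GRAY)
    dark=[(x,y) for x,y in zip(X.ravel(),Y.ravel()) if g[y,x]<55 and not m[y,x]]
    Q=np.array([at(s,x,y,.065)[:2] for x,y in dark])*1000-c;L=Q@d;W=Q@nn
    for sel in (L>40,L<-40):
        q=sel&(abs(L)<125)&(abs(W)<40);print('vee along',np.median(L[q]),'across',W[q].min(),W[q].max(),q.sum())
    for wy in (-100,90,-90,100):
        p=np.r_[(c+d*wy)/1000,.065];print(wy,proj(s,p))
st=robot.get_state();print(st['tool_pos'])
E
```

```text
top ((447.2367248535156, 82.90816497802734), (66.08070373535156, 235.83201599121094), 12.421147346496582)
yaw 1.7875865
vee along 83.85276615048424 across -9.950112040423154 5.916612277346416 9
vee along -93.00632680975346 across -14.088442085171721 10.564880483509777 12
-100 (np.float64(336.1200220171367), np.float64(203.9015874861434))
90 (np.float64(273.9404737083882), np.float64(218.28064625966616))
-90 (np.float64(332.85710654272003), np.float64(204.6561391698738))
100 (np.float64(270.657067442946), np.float64(219.0399364529056))
scene ((449.71234130859375, 81.15887451171875), (70.24089050292969, 243.87547302246094), 12.569005012512207)
yaw 1.790167
vee along 66.24432834426513 across -24.20439451005341 23.91216395902857 99
vee along -115.8475190107735 across -25.271815420758337 22.297344073921213 51
-100 (np.float64(305.5043889027321), np.float64(211.19273917254938))
90 (np.float64(335.2442423926611), np.float64(160.500661404242))
-90 (np.float64(307.2156089170599), np.float64(208.27593619916362))
100 (np.float64(336.66184851985287), np.float64(158.08432819817833))
[0.6007 0.0483 0.1612]
```

Run:
```python
from h import *
plan(robot.get_state(),.457,.041,.161,1.788,9)
```

```text
roll/row -2.15
[-0.11, -0.63, 0.0] [-0.09, -0.63, 0.0] [-0.06, -0.64, 0.0] [-0.04, -0.64, 0.0] [-0.01, -0.64, 0.0] [0.01, -0.64, 0.0] [0.03, -0.64, 0.0] [0.06, -0.64, 0.0] [0.08, -0.63, 0.0]
```

apply_moves(
  hand=[255, 255, 255, 255, 255, 255, 255, 255, 255, 255],
  xyz=[
    [-0.05, -0.2, 0],
    [-0.08, -0.4, 0],
    [-0.07, -0.64, 0],
    [-0.06, -0.64, 0],
    [-0.04, -0.64, 0],
    [-0.02, -0.64, 0],
    [0.01, -0.64, 0],
    [0.03, -0.64, 0],
    [0.05, -0.6, 0],
    [0.05, -0.4, 0],
  ],
  roll=[-1, -2, -2, -2, -2.2, -2.2, -2, -2, -2, -2],
)

```text
time: 19.53
tool_pos: [0.463, 0.0392, 0.1616]
ee_rot: [-3.14, -0.0, 1.791]
contact_force: [0.4, -0.9, -5.2]
gripper_width: 0.0254
grasp_force: 30.0
```

apply_moves(
  hand=[255, 255, 255, 255, 255, 255, 255, 255, 255, 255],
  xyz=[
    [0.05, -0.25, 0],
    [0, -0.1, 0],
    [0, 0, 0],
    [0, 0, 0],
    [0, 0, 0],
    [0, 0, 0],
    [0, 0, 0],
    [0, 0, 0],
    [0, 0, 0],
    [0, 0, 0],
  ],
  roll=[0, 0, 0, 0, 0, 0, 0, 0, 0, 0],
)

```text
time: 20.37
tool_pos: [0.4561, 0.0386, 0.1621]
ee_rot: [-3.141, -0.0, 1.789]
contact_force: [0.4, -0.2, -3.7]
gripper_width: 0.0251
grasp_force: 30.0
```

Run:
```python
from h import *
import pickle
np.set_printoptions(precision=4,suppress=True)
w=snap('wrist');st=robot.get_state();pickle.dump((w,st),open('w8.pkl','wb'))
print(st['time'],st['tool_pos'],st['ee_rot'],st['contact_force'])
z=st['tool_pos'][2];k=2500
I=toolrect(w,st,-.1,.2,-.1,.1,.012-z,k);m=greenpts(I);print(m.sum())
n,l,S,_=cv2.connectedComponentsWithStats(m);print(S[1:][S[1:,4]>300])
# upper/lower edges per column
for c in range(100,750,25):
    r=np.where(m[:,c])[0]
    if len(r)>5: print(c,'u%.3f'%(-.1+c/k),'v %.4f %.4f'%(-.1+r[0]/k,-.1+r[-1]/k),end=' | ')
cv2.imwrite('pics/r8.png',I)
```

```text
20.4167 [0.4561 0.0386 0.1621] [-3.1414 -0.0001  1.7888] [ 0.2823 -0.2404 -5.6585]
7057
[[ 158  170   95   26 1234]
 [ 374  171   39   53 1909]
 [ 374  279   35   58 1658]
 [ 141  304  113   35 2198]]
150 u-0.040 v 0.0312 0.0352 | 175 u-0.030 v -0.0316 0.0348 | 200 u-0.020 v -0.0320 0.0348 | 225 u-0.010 v -0.0316 0.0348 | 250 u0.000 v -0.0312 0.0340 | 375 u0.050 v -0.0316 0.0336 | 400 u0.060 v -0.0316 0.0340 |
```

```bash
cat >> h.py <<'E'
def stand_edges(w,st,k=4000,u0=-.1,u1=.2,show=True):
    z=st['tool_pos'][2];I=toolrect(w,st,u0,u1,-.07,.07,.012-z,k).astype(int)
    m=(I[...,1]>I[...,2]+6).astype('uint8');m=cv2.morphologyEx(m,cv2.MORPH_OPEN,np.ones((5,5)))
    out=[]
    for c in range(0,m.shape[1],20):
        r=np.where(m[:,c])[0]
        if len(r)>8: out.append((u0+c/k,-.07+r[0]/k,-.07+(r[-1]+1)/k))
    return np.array(out)
E
python3 - <<'E'
from h import *
import pickle
np.set_printoptions(precision=4,suppress=True,linewidth=200)
w,st=pickle.load(open('w8.pkl','rb'))
print(stand_edges(w,st).T)
z=st['tool_pos'][2];I=toolrect(w,st,-.1,.2,-.07,.07,.012-z,1000)
for u in (90,160,230,245,255):print(u-100,[tuple(int(q) for q in p[::-1]) for p in I[20:120:5,u]])
E
```

```text
[[-0.04   -0.035  -0.03   -0.025  -0.02   -0.015  -0.01   -0.005   0.      0.05    0.055   0.06    0.065   0.105   0.165 ]
 [ 0.0305 -0.0325 -0.0325 -0.0325 -0.0328 -0.0328 -0.0328 -0.0318 -0.0323 -0.0325 -0.0323 -0.0325 -0.0323 -0.0323 -0.0323]
 [ 0.0362  0.0362  0.036   0.0362  0.036   0.0362  0.036   0.0352  0.0355  0.0357  0.0357  0.0355  0.0347  0.0352  0.035 ]]
-10 [(237, 175, 101), (243, 183, 105), (244, 184, 105), (204, 142, 83), (109, 179, 121), (106, 89, 51), (110, 98, 79), (147, 140, 123), (163, 156, 136), (152, 145, 128), (160, 153, 135), (150, 145, 126), (139, 133, 117), (130, 123, 108), (107, 91, 66), (96, 84, 51), (97, 152, 102), (114, 158, 106), (237, 176, 102), (237, 175, 101)]
60 [(191, 134, 77), (130, 92, 55), (143, 101, 60), (150, 105, 62), (74, 111, 76), (75, 111, 77), (76, 111, 77), (73, 109, 75), (97, 111, 87), (159, 150, 133), (206, 198, 175), (162, 154, 135), (107, 111, 91), (69, 94, 65), (75, 106, 74), (78, 109, 75), (78, 112, 76), (83, 103, 70), (160, 111, 66), (190, 132, 77)]
130 [(165, 115, 69), (201, 140, 84), (196, 136, 81), (179, 125, 75), (189, 129, 7
[... 248 characters left out ...]
192, 113)]
145 [(252, 208, 124), (234, 171, 101), (252, 207, 123), (254, 232, 143), (254, 238, 149), (254, 222, 134), (254, 228, 138), (254, 237, 148), (254, 233, 143), (254, 237, 149), (254, 237, 149), (254, 233, 144), (254, 224, 134), (254, 223, 133), (247, 191, 113), (254, 224, 136), (254, 234, 144), (254, 228, 138), (246, 188, 112), (252, 209, 123)]
155 [(250, 199, 118), (251, 203, 121), (238, 176, 106), (247, 192, 113), (254, 227, 137), (254, 223, 134), (254, 221, 133), (254, 226, 137), (254, 242, 155), (254, 236, 148), (254, 232, 144), (254, 231, 143), (254, 222, 132), (253, 216, 129), (254, 225, 136), (254, 227, 137), (253, 213, 127), (254, 222, 133), (253, 218, 129), (251, 207, 122)]
```

The stand axis in the tool frame is v = 1.8 mm − 0.0023·u and the arbor is at about −0.8 mm. I'll correct that and go down to just above the vees.

apply_moves(
  hand=[255, 255, 255, 255, 255, 255, 255, 255, 255, 255],
  xyz=[
    [0.08, 0.1, 0.1],
    [0, 0, 0.3],
    [0, 0, 0.5],
    [0, 0, 0.6],
    [0, 0, 0.6],
    [0, 0, 0.6],
    [0, 0, 0.5],
    [0, 0, 0.3],
    [0, 0, 0.1],
    [0, 0, 0],
  ],
  roll=[-0.37, 0, 0, 0, 0, 0, 0, 0, 0, 0],
)

```text
time: 21.25
tool_pos: [0.4572, 0.0411, 0.0709]
ee_rot: [-3.139, -0.001, 1.795]
contact_force: [-1.0, 0.5, -4.3]
gripper_width: 0.0253
grasp_force: 30.0
```

apply_moves(
  hand=[255, 255, 255, 255, 255, 255, 255, 255, 255, 255],
  xyz=[
    [0, 0, 0.1],
    [0, 0, 0.1],
    [0, 0, 0.06],
    [0, 0, 0.04],
    [0, 0, 0],
    [0, 0, 0],
    [0, 0, 0],
    [0, 0, 0],
    [0, 0, 0],
    [0, 0, 0],
  ],
  roll=[0, 0, 0, 0, 0, 0, 0, 0, 0, 0],
)

```text
time: 22.08
tool_pos: [0.4581, 0.0411, 0.0648]
ee_rot: [3.141, 0.0, 1.795]
contact_force: [0.1, 0.2, -5.5]
gripper_width: 0.0256
grasp_force: 30.0
```

Run:
```python
from h import *
import pickle
np.set_printoptions(precision=4,suppress=True,linewidth=200)
w=snap('wrist');s=snap('scene');st=robot.get_state();pickle.dump((w,s,st),open('w9.pkl','wb'))
print(st['time'],st['tool_pos'],st['ee_rot'],st['contact_force'],st['moment'])
print(stand_edges(w,st).T)
```

```text
22.1833 [0.458  0.041  0.0647] [3.1416 0.     1.7953] [ 0.1025  1.3159 -4.8713] [-0.1319 -0.1988  0.0254]
[[-0.07   -0.065  -0.02   -0.015  -0.01   -0.005   0.      0.005   0.01    0.015   0.02    0.025   0.06    0.065   0.095   0.135   0.14    0.145   0.15    0.155 ]
 [-0.0238 -0.023  -0.0353 -0.0345 -0.0345 -0.035  -0.0348 -0.0348 -0.0348 -0.0348 -0.0345 -0.0345 -0.0348 -0.0343 -0.0343 -0.0343 -0.034  -0.0343 -0.0343 -0.0343]
 [ 0.0227 -0.0188  0.034   0.033   0.0335  0.0335  0.0335  0.0335  0.0335  0.0335  0.0335  0.0335  0.0337  0.0335  0.0337  0.034   0.034   0.034   0.034   0.0342]]
```

Alignment is within 0.3 mm. I'll lower gently into the vees.

apply_moves(
  hand=[255, 255, 255, 255, 255, 255, 255, 255, 255, 255],
  xyz=[
    [0, 0, 0.04],
    [0, 0, 0.04],
    [0, 0, 0.04],
    [0, 0, 0.04],
    [0, 0, 0.03],
    [0, 0, 0.03],
    [0, 0, 0.02],
    [0, 0, 0],
    [0, 0, 0],
    [0, 0, 0],
  ],
  roll=[0, 0, 0, 0, 0, 0, 0, 0, 0, 0],
)

```text
time: 23.02
tool_pos: [0.458, 0.041, 0.0587]
ee_rot: [-3.142, -0.0, 1.795]
contact_force: [0.2, 0.4, -4.6]
gripper_width: 0.0254
grasp_force: 30.0
```

apply_moves(
  hand=[255, 255, 255, 255, 255, 255, 255, 255, 255, 255],
  xyz=[
    [0, 0, 0.01],
    [0, 0, 0.01],
    [0, 0, 0.01],
    [0, 0, 0.01],
    [0, 0, 0],
    [0, 0, 0],
    [0, 0, 0],
    [0, 0, 0],
    [0, 0, 0],
    [0, 0, 0],
  ],
  roll=[0, 0, 0, 0, 0, 0, 0, 0, 0, 0],
)

```text
time: 23.85
tool_pos: [0.4581, 0.041, 0.0577]
ee_rot: [3.141, 0.0, 1.795]
contact_force: [-0.6, -0.1, -4.4]
gripper_width: 0.0255
grasp_force: 30.0
```

apply_moves(
  hand=[255, 255, 255, 255, 255, 255, 255, 255, 255, 255],
  xyz=[
    [0, 0, 0.01],
    [0, 0, 0.01],
    [0, 0, 0],
    [0, 0, 0],
    [0, 0, 0],
    [0, 0, 0],
    [0, 0, 0],
    [0, 0, 0],
    [0, 0, 0],
    [0, 0, 0],
  ],
  roll=[0, 0, 0, 0, 0, 0, 0, 0, 0, 0],
)

```text
time: 24.68
tool_pos: [0.4581, 0.0411, 0.0572]
ee_rot: [3.141, -0.0, 1.795]
contact_force: [-0.6, -0.7, -4.5]
gripper_width: 0.0254
grasp_force: 30.0
```

apply_moves(
  hand=[255, 255, 255, 255, 255, 255, 255, 255, 255, 255],
  xyz=[
    [0, 0, 0.01],
    [0, 0, 0.01],
    [0, 0, 0],
    [0, 0, 0],
    [0, 0, 0],
    [0, 0, 0],
    [0, 0, 0],
    [0, 0, 0],
    [0, 0, 0],
    [0, 0, 0],
  ],
  roll=[0, 0, 0, 0, 0, 0, 0, 0, 0, 0],
)

```text
time: 25.52
tool_pos: [0.4583, 0.0411, 0.0571]
ee_rot: [3.141, 0.0, 1.795]
contact_force: [-3.1, -0.8, 4.7]
gripper_width: 0.0257
grasp_force: 30.0
```

Contact is felt: the vertical force went from −4.5 to +4.7 N. The arbor is seated, so I release and rise.

apply_moves(
  hand=[230, 200, 170, 140, 110, 100, 100, 100, 100, 100],
  xyz=[
    [0, 0, 0],
    [0, 0, 0],
    [0, 0, 0],
    [0, 0, 0],
    [0, 0, 0],
    [0, 0, 0],
    [0, 0, 0],
    [0, 0, 0],
    [0, 0, 0],
    [0, 0, 0],
  ],
  roll=[0, 0, 0, 0, 0, 0, 0, 0, 0, 0],
)

```text
time: 26.35
tool_pos: [0.458, 0.0411, 0.0566]
ee_rot: [3.142, -0.0, 1.795]
contact_force: [0.7, 0.1, 0.3]
gripper_width: 0.0577
grasp_force: 0.0
```

apply_moves(
  hand=[100, 100, 100, 100, 100, 100, 100, 100, 100, 100],
  xyz=[
    [0, 0, -0.1],
    [0, 0, -0.2],
    [0, 0, -0.4],
    [0, 0, -0.6],
    [0, 0, -0.8],
    [0, 0, -0.8],
    [0, 0, -0.8],
    [0, 0, -0.8],
    [0, 0, -0.5],
    [0, 0, 0],
  ],
  roll=[0, 0, 0, 0, 0, 0, 0, 0, 0, 0],
)

```text
time: 27.18
tool_pos: [0.4602, 0.041, 0.186]
ee_rot: [3.134, 0.002, 1.795]
contact_force: [0.9, 0.1, 0.8]
gripper_width: 0.0579
grasp_force: 0.0
```

Run:
```python
from h import *
np.set_printoptions(precision=4,suppress=True,linewidth=200)
w=snap('wrist');s=snap('scene');st=robot.get_state()
print(st['time'],st['tool_pos'],st['ee_rot'],st['contact_force'],st['gripper_width'])
print(stand_edges(w,st).T)
# in plane of axis z=.065: handle/shaft rows
z=st['tool_pos'][2];k=4000
I=toolrect(w,st,-.12,.18,-.05,.05,.065-z,k)
hs=cv2.cvtColor(I,cv2.COLOR_BGR2HSV).astype(int)
for u in np.arange(-.1,.18,.01):
    c=int((u+.12)*k);p=I[:,c].astype(int)
    ng=~((p[:,1]>p[:,2]+6)) # not green
    r=np.where(ng[60:340])[0]+60
    # run through centre row
    a=b=200
    while a>0 and ng[a-1]:a-=1
    while b<399 and ng[b+1]:b+=1
    print('%.2f'%u,'%.1f %.1f'%(-50+a/4,-50+b/4),p[200][::-1],end=' | ')
cv2.imwrite('pics/r10.png',I);cv2.imwrite('pics/s10.png',s['image'][:,:,::-1])
```

```text
27.2833 [0.4582 0.041  0.182 ] [3.1406 0.0003 1.7953] [-0.6026  0.4272 -0.219 ] 0.057832001179604194
[[-0.07   -0.065  -0.06   -0.055  -0.05   -0.045  -0.04   -0.035  -0.03   -0.025  -0.02   -0.015  -0.01   -0.005   0.      0.005   0.01    0.015   0.02    0.025   0.03    0.035   0.06    0.065
   0.09    0.095   0.12    0.125   0.13    0.135   0.14    0.145   0.15    0.155   0.16  ]
 [-0.035  -0.035  -0.035  -0.035  -0.035  -0.035  -0.035  -0.0353 -0.0353 -0.0353 -0.0355 -0.0355 -0.0353 -0.0348 -0.0345 -0.0348 -0.0345 -0.0345 -0.0348 -0.0348 -0.0348 -0.0345 -0.0345 -0.0345
  -0.0345 -0.0348 -0.0343 -0.0343 -0.0345 -0.0343 -0.0343 -0.0343 -0.0343 -0.0343 -0.0343]
 [ 0.0332  0.0332  0.033   0.0332  0.0332  0.033   0.0332  0.0332  0.0332  0.0335  0.0332  0.0335  0.0335  0.0332  0.033   0.033   0.0332  0.0332  0.0332  0.0332  0.0332  0.0332  0.0335  0.0335
   0.0335  0.033   0.0337  0.0337  0.034   0.0337  0.0337  0.0337  0.034   0.0337  0.034 ]]
-0.10 -50.0 49.8 [96 80 69] | -0.09 -50.0 49.8 [94 77 67] | -0.08 -50.0 49.8 [84 67 55] | -0.07 -50.0 49.8 [254 237 159] | -0.06 -50.0 49.8 [254 237 158] | -0.05 -26.2 24.0 [254 238 160] | -0.04 -13.8 12.2 [254 240 160] | -0.03 -15.0 13.2 [254 240 161] | -0.02 -13.8 12.0 [179 131  84] | -0.01 -13.2 12.0 [177 130  83] | -0.00 -13.2 11.8 [177 129  83] | 0.01 -14.0 13.0 [177 129  83] | 0.02 -13.8 12.8 [204 148  95] | 0.03 -13.8 13.0 [186 137  89] | 0.04 -10.0 9.0 [135 128 113] | 0.05 -50.0 49.8 [118 108 101] | 0.06 -24.5 25.5 [186 176 157] | 0.07 -50.0 49.8 [192 163 129] | 0.08 -50.0 49.8 [199 141  86] | 0.09 -5.5 4.8 [206 197 175] | 0.10 -50.0 49.8 [224 160  98] | 0.11 -50.0 49.8 [194 138  86] | 0.12 -5.0 4.0 [254 254 254] | 0.13 -13.8 15.2 [254 254 254] | 0.14 -5.2 4.8 [254 254 253] | 0.15 -23.2 49.8 [254 254 252] | 0.16 -50.0 49.8 [250 201 117] | 0.17 -50.0 49.8 [251 202 117] | 0.18 -50.0 49.8 [250 200 114] |
```

The check shows the following, all in the tool frame:
- **Handle:** centre at −0.7 mm against the stand's −0.6 mm.
- **Shaft:** its centre is within about 0.3 mm of the stand axis near the narrow vee, at u ≈ 130 mm.
- **Wide vee:** at u ≈ −55 mm, under the handle.
- **Wheels:** between u ≈ 45 and 115 mm, so between the two vees.
- **Gripper:** open and clear of everything.

```bash
python3 -c "
from cell import robot
print(robot.job_done())"
```

```text
the job is handed in; nothing more can be done
None
```

I handed the job in at about 27 s: my last measurements show the loaded arbor lying released in both vees of the green stand, the three wheels hanging between them; the hand-in returned no verdict.

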